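# Slide the socket rack into its gated dock

### The arm

A 7-joint arm with a two-finger parallel gripper is mounted at the origin on the work surface. World frame = base frame: x ahead of the robot, y to its left, z up, the work surface at z = 0. Lengths are in m, angles in rad, forces in N, time in s.
With the tool pointing down it reaches from about 0.4 to 0.85 m from the base axis. Payload 10.4 kg.
Tool frame: the origin (TCP) lies on the centre line of the jaws, within the pads' length; the fingertips stand r.finger_overhang ahead of it and the grasp point (between the pads) lies 5 mm behind it (r.finger_overhang is the distance from the TCP to the fingertips, in m); z points along the fingers, y is the line along which they close (so a half turn about z gives the same grasp; the last joint's range is limited). The gripper opens to 87 mm and grips with 3 to 60 N. Pads are 19 mm wide; open, the fingers measure 117 mm over their backs; the gripper's body (75 mm by 190 mm) begins 51 mm behind the grasp point.
Start: joints at [1.223, 0.332, -0.065, 1.46, 0.022, 1.35, -0.088], TCP at [0.199, -0.592, 0.237] pointing down, gripper open.
Joint ranges: [-2.6, 2.6], [-0.5, 2.12], [-1.47, 1.34], [0.16, 2.42], [-1.27, 4.41], [0.06, 2.06], [-2.6, 2.6]. Speed limits (rad/s): [2.22, 2.22, 2.79, 2.79, 3.14, 3.14, 3.14].

### API

Orientations are given as a unit quaternion [x, y, z, w].
In Python, from bench import read_state, viewer, r gives the robot as it stands.
- The arm moves only by the tool carry_out, never from a script. Its argument "moves" is a list of rows, each a list of 6 numbers: the shift along the tool's x, y, z in units of 40 mm (1.0 is 40 mm), then the turn, a rotation vector about the tool's x, y, z in units of 8 degrees (1.0 is 8 degrees). A call has 1 to 20 rows; each row shifts and turns the commanded pose from where the row before left it, along the tool's axes as they then stand; what a row does not reach is not made up. A row lasts 1/8 s, in which the tool goes at most 62.5 mm and 10.7 degrees, less where a joint would pass 70% of its speed; a pose out of reach is approached as far as the arm can. A call is refused whole if a number of a shift passes 1 or a number of a turn 1, either way. A call with a gripper value outside its range is refused whole. "fingers" is the finger opening in mm, from 0 to 87, set as the call begins (left out, the last holds). The fingers move at their own pace and stop on an object; "force" is the grip in N (left out, the last holds). Time passes only in rows, so rows that do not move let the fingers close. It gives the time, the measured TCP pose, the force, the opening and the grip force at its end, in the units of the state.
- read_state(): the state, without advancing time (a new reading comes with each control period).
- viewer.camera(name): name is "scene" or "side" or "wrist"; returns a dict with "pixels" (384x512x3 uint8, red, green, blue), "range_z" (384x512 float32, m along the optical axis (not along the pixel's ray), 0 where there is no reading), "fx", "fy", "cx", "cy" (pixels), "xyz" and "orientation" of the camera in the world. Camera axes: x right, y down, z forward; pixel columns grow to the right and rows downward; lengths in m; the calibration is good to about 2 mm. A picture is of the moment at which its call begins.
- r.close_job(): hands the job in; it is judged then, once.
The state is a dict: "time": time; "joint_positions": joint angles; "joint_vel": joint speeds; "joint_torque": joint torques, N m; "ee_pos": TCP position; "eef_rot": TCP orientation; "ft_force": force on the tool from outside, world axes, zero at the start; "torque": the same for the moment, N m; "width": finger opening in m; "grip_force": force on a finger pad.
Only numpy, scipy, OpenCV 4.12 (cv2) and the standard library are available. Lean on these libraries where they do the work, as an engineer would, in place of code of your own. Each camera call takes 0.05 s, during which the arm holds its last target. There are 200 camera calls.

### The job

Nothing is to be picked up here: press the gate's long bar down with one fingertip to hold the gate open and, while it is held, push the socket rack along the chute until all four sockets have passed the gate; then let go so that the gate drops shut behind the last socket. Keep the gate held well up the whole time the sockets pass beneath it, never lift or tip the rack, and leave the other things on the bench alone.

Things in the scene. Friction and masses are not known exactly. Their poses are not given: they have to be found in the camera images.
- dock: Grey painted steel open-topped chute fixed to the bench. Origin: on the bench top, on the chute's centre line, straight below the gate blade. x points along the chute the way the rack goes in, y across it towards the gate's press bar, z up. Its open end is at x = -290 mm. Floor 3 mm thick; inside 46 mm wide (y = -23 to +23 mm); two walls 4 mm thick, 25 mm tall.
- end_stop (a point): Top of the inner face of the chute's end stop, on the centre line: dock x = 122 mm, z = 40 mm.
- hinge (a point): Point on the gate's hinge axis, dock x = -157, y = 34, z = 36 mm. The axis runs along dock x beside the chute as a steel tube 8 mm thick, held by two brackets 44 mm tall, 14 mm wide, at dock x = -283 and x = +14 mm.
- gate (a joint): Gate angle in rad: 0 shut, 0.66 fully open (stop). Blade and press bar are one bare-metal part that see-saws on the hinge tube: pressing the bar down raises the blade within its own plane, so the rack cannot push it open. The blade clears the sockets above 0.40 and must stay above that while they pass. A spring shuts it when let go; full open takes about 5 N at bar_mid.
- bar_mid (a point): Centre of the press bar's upper face; moves with the gate. Flat aluminium plate 235 mm long (dock x = -275 to -40 mm), 30 mm wide (22 to 52 mm out from the hinge axis), 4 mm thick; a fingertip can slide along it. Shut: this point at dock y = 68, z = 51 mm, bar sloping up outwards by 0.35 rad. Fully open: y = 69, z = 27 mm, sloping down outwards by 0.31 rad.
- blade_tip (a point): Middle of the gate blade's lower edge; moves with the gate. The blade, 5 mm thick, stands across the chute at dock x = 0. Shut, it covers dock y = -14 to +6 mm with its lower edge at z = 22 mm: it blocks the sockets but not the rack's base plate. Open, its inner end rises to about z = 70 mm.
- rack: Loose socket rack lying in the chute, about 0.3 kg. Origin: centre of its underside; x points along the chute to the gate. Black base plate 170 mm long, 42 wide, 8 thick. Four steel sockets 16 mm across stand in a row on its front half, from rack x = +2 to +82 mm, tops at 30 mm. They have passed the gate once the origin is at dock x = +4 mm or more; at +37 mm the front meets the end stop.
- push_plate (a point): Top of the rear face of the rack's upright end plate, the face to push on: rack x = -85 mm, 47 mm above the rack's origin (50 mm above the bench). The plate is 36 mm wide, 8 mm thick.
- jar: Bystander: clear jar, 64 mm across, 75 mm tall; origin at the centre of its base.
- spray_can: Bystander: spray can, 62 mm across, 160 mm tall; origin at the centre of its base.
- screwdriver: Bystander: screwdriver lying on the bench; about 200 mm long along its x.
- tape_measure: Bystander: tape measure, 72 x 38 x 66 mm tall; origin at the centre of its base.
Mind the look-alikes: they are no part of the job. Leave any pink, purple or red look-alike of the rack alone.

How it is judged:
On the way, in this order (a step that is already met when the one before it is completed fails the run):
1. the gate is opened by pressing its bar, with the sockets still before it (value of joint gate above 0.4 rad and x of rack in the frame of dock below -0.07 m and contact force between the fingers and gate above 0.3 N), for 0.1 s.
2. the sockets are under the gate while a finger holds it open and the rack is pushed (value of joint gate above 0.4 rad and x of rack in the frame of dock between -0.05 and 0 m and contact force between the fingers and gate above 0.3 N), for 0.1 s.
At the end, for the whole second after the job is handed in: The rack lies flat and still in the chute with all four sockets past the gate (its origin 4 to 40 mm beyond the gate plane), and the gate is shut behind them (under 0.06 rad) (x of rack in the frame of dock between 0.004 and 0.04 m and value of joint gate below 0.06 rad and z of rack in the frame of dock below 0.008 m and angle between rack's own z axis and vertical below 0.05 rad and linear speed of rack below 0.01 m/s); the robot touches nothing.
It fails at once if the gate is let down (below 0.40 rad) while the sockets pass beneath it (x of rack in the frame of dock between -0.077 and -0.003 m and value of joint gate below 0.4 rad).
It fails at once if the rack is lifted or tipped (over 12 mm up, or 0.15 rad) (z of rack in the frame of dock above 0.015 m or angle between rack's own z axis and vertical above 0.15 rad).
It fails at once if a bystander is moved by more than 20 mm (distance of any of jar, spray_can, screwdriver, tape_measure from where it was at the start of the episode above 0.02 m).
It also fails if it takes over 35 s, if anything falls off the work surface, if the arm or the gripper's body presses on something with over 40 N, if the wrist force passes 120 N, or if a joint passes its speed limit or range.

## Working session

There is one attempt and no reset: what is moved stays moved. The work goes in short steps, Python scripts to look and compute and a tool call to move; the robot and the scene stay as the last step left them, time stands still between calls to the robot, and variables do not carry over. Pictures are saved under pics/ and viewed, at most 10 in all, crops included, and the job is handed in when it is done.

Besides the shell and the picture viewer there is one more tool, called in YAML: its name, and indented under it one key for each argument. carry_out: Moves the arm, as the interface text tells. Its arguments: {"type":"object","properties":{"moves":{"type":"array","items":{"type":"array","items":{"type":"number"}}},"fingers":{"type":"number"},"force":{"type":"number"}},"required":["moves"]}

```bash
mkdir -p pics; ls; cat > h.py <<'E'
import numpy as np,cv2
from scipy.spatial.transform import Rotation as R
from bench import read_state, viewer, r
def cam(n,save=None):
    c=viewer.camera(n)
    if save: cv2.imwrite('pics/'+save,cv2.cvtColor(c['pixels'],cv2.COLOR_RGB2BGR))
    return c
def cloud(c):
    z=c['range_z'];v,u=np.mgrid[:z.shape[0],:z.shape[1]]
    p=np.stack([(u-c['cx'])/c['fx']*z,(v-c['cy'])/c['fy']*z,z],-1)
    w=p@R.from_quat(c['orientation']).as_matrix().T+np.array(c['xyz'])
    w[z<=0]=np.nan
    return w
E
python3 - <<'E'
from h import *
s=read_state();print(s,r.finger_overhang)
ims=[]
for n in ['scene','side']:
    c=cam(n);print(n,c['xyz'],c['orientation'],c['fx'])
    np.savez('%s0.npz'%n,**c); cv2.imwrite(f'pics/{n}0.png',cv2.cvtColor(c['pixels'],cv2.COLOR_RGB2BGR))
E
```

```text
pics
{'time': 0.0, 'joint_positions': array([ 1.22340692,  0.33285489, -0.0646979 ,  1.46090818,  0.02164429,
        1.34989494, -0.08853438]), 'joint_vel': array([-8.87397266e-04,  7.24150238e-04, -7.63468238e-04,  6.85667374e-04,
       -7.62705140e-04,  4.34473386e-05,  7.07832234e-05]), 'joint_torque': array([-3.37550646e-04, -6.23267984e+01,  2.46871094e-02, -3.89908898e+01,
       -6.13256078e-02,  3.97523947e-02,  1.44970541e-04]), 'ee_pos': array([ 0.19931261, -0.59199802,  0.23578036]), 'eef_rot': array([ 9.86843215e-01,  1.61678698e-01, -1.62837243e-04, -6.64726897e-04]), 'ft_force': array([-0.52958898,  0.08913175,  0.08799077]), 'torque': array([ 0.01466342, -0.02442884, -0.00089365]), 'grip_force': 0.0, 'width': 0.08698054582164863} 0.014
scene [1.26340593 0.35359838 0.69563752] [ 0.47843222  0.76215984 -0.36687073 -0.23584076] 367.1492533296944
side [0.0423723  0.83883785 0.7172366 ] [-0.25826993  0.84566833 -0.44719493  0.1347532 ] 472.6823276748365
```

View pics/scene0.png

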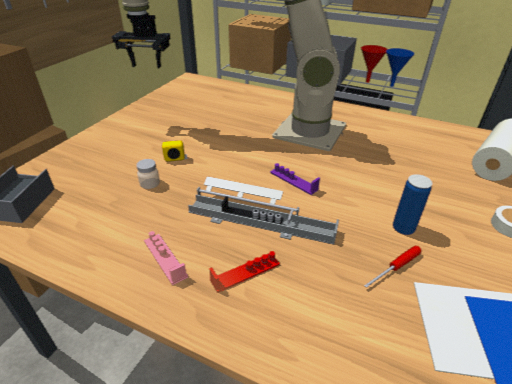

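View pics/side0.png

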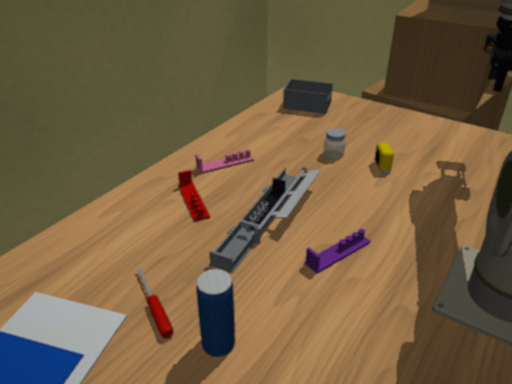

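The scene view shows the grey chute running from about (190,208) to (337,230). The white press bar is at (242,187), the black rack's end plate at (225,205) and the sockets at 255–295. The look-alikes (red, pink, purple) and bystanders are well off to the sides. Next I'll measure the chute frame and the rack.

```bash
python3 - <<'E'
from h import *
for n in ['scene','side']:
    c=dict(np.load(n+'0.npz'));w=cloud(c);hsv=cv2.cvtColor(c['pixels'],cv2.COLOR_RGB2HSV)
    H,S,V=[hsv[...,i].astype(int) for i in range(3)]
    z=w[...,2]
    near=(z>0.01)&(z<0.10)&(S<70)
    roi=np.zeros_like(near)
    if n=='scene': roi[170:245,185:342]=1
    else: roi[165:272,208:322]=1
    m=near&roi
    P=w[m][:,:2];
    print(n,m.sum(),np.nanmin(w[m],0),np.nanmax(w[m],0))
    bar=roi&(S<40)&(V>185)
    k,lab,st,ce=cv2.connectedComponentsWithStats(bar.astype('uint8'))
    for i in np.argsort(-st[1:,4])[:3]+1:
        q=w[lab==i]; q=q[~np.isnan(q).any(1)]; print(' white',st[i],q.mean(0),V[lab==i].mean())
        rc=cv2.minAreaRect((q[:,:2]*1000).astype('float32'));print('  ',rc)
    # wall tops: z 23..27
    blk=roi&(V<50)&(z>0.0)
    k,lab,st,ce=cv2.connectedComponentsWithStats(blk.astype('uint8'))
    for i in np.argsort(-st[1:,4])[:5]+1:
        q=w[lab==i];q=q[~np.isnan(q).any(1)]; print(' black',st[i],q.mean(0),q.max(0))
    t=m&(abs(z-0.025)<0.002)
    q=w[t];rc=cv2.minAreaRect((q[:,:2]*1000).astype('float32'));print(' tops',t.sum(),rc, cv2.fitLine((q[:,:2]*1000).astype('float32'),cv2.DIST_HUBER,0,.01,.01).ravel())
    x0,y0,x1,y1=(180,165,345,245) if n=='scene' else (205,160,325,275)
    cv2.imwrite(f'pics/{n}0c.png',cv2.cvtColor(cv2.resize(c['pixels'][y0:y1,x0:x1],None,fx=4.8,fy=4.8,interpolation=cv2.INTER_CUBIC),cv2.COLOR_RGB2BGR))
E
```

```text
scene 3064 [ 0.47608056 -0.16243937  0.01000002] [0.61965233 0.25436746 0.05975415]
 white [204 177  90  32 830] [ 0.51021824 -0.03357187  0.04982782] 224.60963855421687
   ((478.6195373535156, -22.804931640625), (126.09086608886719, 276.59149169921875), 8.020596504211426)
 white [201 190   4   1   4] [ 0.55641096 -0.1447971   0.04170245] 203.0
   ((556.001220703125, -145.2022705078125), (2.7707467079162598, 8.662050247192383), 39.17292022705078)
 white [295 209   1   1   1] [0.51599912 0.12812554 0.0400758 ] 193.0
   ((515.9991455078125, 128.12554931640625), (0.0, 0.0), 0.0)
 black [222 197  31  20 225] [ 0.56946371 -0.03231555  0.02040433] [0.59740264 0.02353086 0.05293225]
 black [265 215   3   6  11] [0.55890691 0.06077566 0.01488095] [0.56665124 0.06686571 0.02044859]
 black [272 217   3   5  11] [0.55239167 0.08005594 0.01281759] [0.56118147 0.08465475 0.01529594]
 black [280 218   3   6  10] [0.54562541 0.1005452  0.0116618 ] [0.56003078 0.1030276  0.01492108]
 black [258 214   2   5   8] [0.55809553 0.03757567 0.01214009] [0.56603705 0.04122223 0.01397967]
 tops 431 ((562.039
[... 203 characters left out ...]
146 0.2570003  0.05951931]
 black [245 173  40  51 502] [ 0.57378342 -0.01843377  0.01852036] [0.61067087 0.0923549  0.0518866 ]
 black [211 234  47  37 284] [0.52201396 0.22279613 0.01763471] [0.55475536 0.25650637 0.03707905]
 black [218 225  23  27  80] [0.5653936  0.17363326 0.01510139] [0.57440756 0.2251639  0.02155728]
 black [262 217  11  13  25] [0.53024126 0.06618694 0.00705769] [0.53469111 0.09538388 0.01241922]
 black [292 178  10  12  18] [ 0.55754193 -0.12835662  0.00801782] [ 0.56146369 -0.08935638  0.01272678]
 tops 283 ((553.2503051757812, 50.01609802246094), (66.8514175415039, 412.0113830566406), 8.36979866027832) [ 2.3248483e-01 -9.7260004e-01  5.7134412e+02  6.1589085e+01]
```

View pics/scene0c.png

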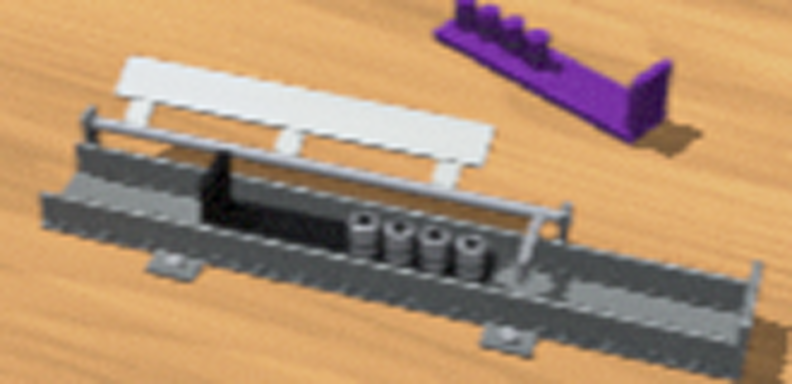

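The crop shows the chute clearly. The black end plate is at crop (213,185), the four sockets at 362–470, the blade post at (530,245), the end stop at (750,290) and the bar at (300,110). Now a finer line fit.

```bash
python3 - <<'E'
from h import *
a=np.deg2rad(12)
for n in ['scene','side']:
    c=dict(np.load(n+'0.npz'));w=cloud(c);hsv=cv2.cvtColor(c['pixels'],cv2.COLOR_RGB2HSV)
    S,V=hsv[...,1].astype(int),hsv[...,2].astype(int);z=w[...,2]
    roi=np.zeros(z.shape,bool)
    if n=='scene': roi[170:245,185:342]=1
    else: roi[165:272,208:322]=1
    t=roi&(abs(z-0.0245)<0.003)&(S<70)&(V>60)
    q=w[t][:,:2]*1000
    for it in range(3):
        d=np.array([-np.sin(a),np.cos(a)]);e=np.array([-np.cos(a),-np.sin(a)])
        x=q@d;y=q@e
        h,b=np.histogram(y,bins=np.arange(y.min(),y.max()+2,2))
        if it==0: print(n,list(zip(b.astype(int),h)))
        pk=[b[np.argmax(h)]+1]; h2=h.copy(); h2[abs(b[:-1]+1-pk[0])<25]=0; pk.append(b[np.argmax(h2)]+1)
        sl=[]
        for p in pk:
            k=abs(y-p)<5; f=cv2.fitLine(q[k].astype('float32'),cv2.DIST_HUBER,0,.01,.01).ravel(); f[:2]*=np.sign(f[1])
            sl.append(np.arctan2(-f[0],f[1])); print(n,p,k.sum(),np.rad2deg(sl[-1]),f[2:]@e,x[k].min(),x[k].max())
        a=np.average(sl,weights=[(abs(y-p)<5).sum() for p in pk])
    Q=w.reshape(-1,3)*1000
    X=Q[:,:2]@d;Y=Q[:,:2]@e
    # bar
    bm=roi&(S<45)&(V>150)
    bm=cv2.morphologyEx(bm.astype('uint8'),cv2.MORPH_OPEN,np.ones((3,3)))
    k,lab,st,_=cv2.connectedComponentsWithStats(bm);i=np.argmax(st[1:,4])+1
    m=(cv2.erode((lab==i).astype('uint8'),np.ones((2,2)))>0).ravel()
    print(' bar',np.rad2deg(a),m.sum(),'x',np.nanpercentile(X[m],[0,2,98,100]),'y',np.nanpercentile(Y[m],[0,2,50,98,100]),'z',np.nanpercentile(Q[m,2],[2,50,98]))
    blk=(roi&(V<60)).ravel()&(Q[:,2]>35)
    print(' plate',blk.sum(),'x',np.nanpercentile(X[blk],[0,10,50,90,100]),'y',np.nanpercentile(Y[blk],[0,50,100]),'z',np.nanmax(Q[blk,2]))
    es=roi.ravel()&(Q[:,2]>30)&(X>X[m].max()+70)&(S<70).ravel()
    print(' end',es.sum(),np.nanpercentile(X[es],[0,10,50,90,100]),np.nanmedian(Y[es]))
E
```

```text
scene [(np.int64(-602), np.int64(5)), (np.int64(-600), np.int64(10)), (np.int64(-598), np.int64(23)), (np.int64(-596), np.int64(22)), (np.int64(-594), np.int64(21)), (np.int64(-592), np.int64(21)), (np.int64(-590), np.int64(25)), (np.int64(-588), np.int64(23)), (np.int64(-586), np.int64(20)), (np.int64(-584), np.int64(16)), (np.int64(-582), np.int64(22)), (np.int64(-580), np.int64(24)), (np.int64(-578), np.int64(22)), (np.int64(-576), np.int64(21)), (np.int64(-574), np.int64(11)), (np.int64(-572), np.int64(13)), (np.int64(-570), np.int64(8)), (np.int64(-568), np.int64(15)), (np.int64(-566), np.int64(7)), (np.int64(-564), np.int64(5)), (np.int64(-562), np.int64(3)), (np.int64(-560), np.int64(1)), (np.int64(-558), np.int64(0)), (np.int64(-556), np.int64(0)), (np.int64(-554), np.int64(0)), (np.int64(-552), np.int64(4)), (np.int64(-550), np.int64(11)), (np.int64(-548), np.int64(21)), (np.int64(-546), np.int64(21)), (np.int64(-544), np.int64(18)), (np.int64(-542), np.int64(23)), (np.int64(-540), np.int64(12)), (np.int64(-538), np.int64(22)), (np.int64(-536), np.int64(19)), (np.int64(-534)
[... 2492 characters left out ...]
32 -535.2498566047736 58.53850965783426 165.3772985674306
side -585.1946941861119 165 7.9756293 -585.3097727974106 -232.97843856394428 177.72406277082354
side -535.1946941861119 67 7.958732 -535.2498566047736 58.53850965783426 165.3772985674306
 bar 7.970750076115251 9 x [-9.46640637 -9.22219856  1.15177329  1.54796006] y [-493.00823824 -492.71810733 -488.23556573 -485.23493071 -485.19489899] z [50.25547029 51.57472513 54.04854261]
 plate 133 x [-145.81417073 -138.65880789 -133.83456193  158.63112857  177.63296996] y [-581.27755777 -550.55718106 -367.88256003] z 51.88659630825698
 end 155 [166.74234163 171.53363365 175.31501818 327.46111517 335.17146046] -550.1419904426552
  return np.nanmean(a, axis, out=out, keepdims=keepdims)
  return np.nanmean(a, axis, out=out, keepdims=keepdims)
```

carry_out:
  moves:
    - [0,0,0,0,0,-0.99]
    - [0,0,0,0,0,-0.99]
    - [0,0,0,0,0,-1]
    - [0,0,0,0,0,-1]
    - [0,0,0,0,0,-1]
    - [0,0,0,0,0,-1]
    - [0,0,0,0,0,-1]
    - [0,0,0,0,0,-1]
    - [0,0,0,0,0,-1]
    - [0,0,0,0,0,-0.96]
    - [0.85,0.76,0,0,0,0]
    - [0.85,0.76,0,0,0,0]
    - [0.85,0.76,0,0,0,0]
    - [0.85,0.76,0,0,0,0]
    - [0.85,0.76,0,0,0,0]
    - [0.85,0.76,0,0,0,0]
    - [0.85,0.76,0,0,0,0]
    - [0.85,0.76,0,0,0,0]
    - [0.85,0.76,0,0,0,0]
    - [0.85,0.76,0,0,0,0]
  fingers: 55

```text
time: 2.6
ee_pos: [0.4528, -0.2114, 0.2364]
eef_rot: [0.655, 0.755, -0.0, -0.0]
ft_force: [0.9, -1.2, 0.1]
width: 0.0551
grip_force: 0.0
```

carry_out:
  moves:
    - [0.81,0.77,0,0,0,0]
    - [0.81,0.77,0,0,0,0]
    - [0.81,0.77,0,0,0,0]
    - [0.81,0.77,0,0,0,0]
    - [0,0,0,0,0,0]

```text
time: 3.22
ee_pos: [0.5569, -0.063, 0.2361]
eef_rot: [0.653, 0.757, 0.001, -0.001]
ft_force: [0.1, -0.4, -0.3]
width: 0.055
grip_force: 0.0
```

```bash
python3 - <<'E'
from h import *
c=cam('wrist','wrist1.png');np.savez('wrist1.npz',**c)
print(c['xyz'],c['orientation'],c['fx'],read_state()['ee_pos'])
E
```

```text
[0.54538211 0.01816632 0.38471419] [0.9862206  0.07344518 0.0112223  0.14781339] 279.5086862441093 [ 0.5561795  -0.06540838  0.23603267]
```

View pics/wrist1.png

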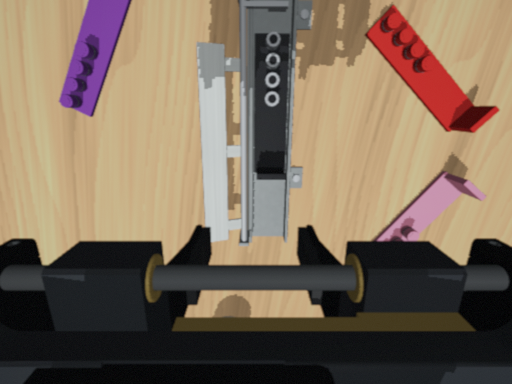

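The wrist view looks straight down. The chute spans u≈245–290, with its open end at v≈240. The black end plate is at about (271,173), the sockets at v 40–100, and the bar at u 200–228, v 45–240.

```bash
cat >> h.py <<'E'
A=np.deg2rad(8.05);D=np.array([-np.sin(A),np.cos(A)]);E_=np.array([-np.cos(A),-np.sin(A)])
O=np.array([.5503,.1253])
def dock(w): return np.stack([(w[...,:2]-O)@D,(w[...,:2]-O)@E_,w[...,2]],-1)*1000
E
python3 - <<'E'
from h import *
c=dict(np.load('wrist1.npz'));w=cloud(c);q=dock(w)
np.set_printoptions(precision=1,suppress=True,linewidth=200)
for v in (60,90,130,165,200,225):
    print(v,[(u,*q[v,u].round(0).astype(int)) for u in range(194,300,3) if q[v,u,2]>5])
for u in (262,270,278):
    print(u,[(v,*q[v,u].round(0).astype(int),c['pixels'][v,u].max()) for v in range(150,246,3 )])
u=272;print([(v,*q[v,u].round(0).astype(int)) for v in range(0,110,4)])
print(dock(read_state()['ee_pos']))
E
```

```text
60 [(197, np.int64(-57), np.int64(81), np.int64(55)), (200, np.int64(-57), np.int64(78), np.int64(56)), (203, np.int64(-56), np.int64(75), np.int64(53)), (206, np.int64(-56), np.int64(72), np.int64(52)), (209, np.int64(-56), np.int64(69), np.int64(52)), (212, np.int64(-56), np.int64(66), np.int64(50)), (215, np.int64(-56), np.int64(62), np.int64(51)), (218, np.int64(-55), np.int64(60), np.int64(47)), (221, np.int64(-55), np.int64(56), np.int64(47)), (224, np.int64(-55), np.int64(53), np.int64(42)), (227, np.int64(-55), np.int64(50), np.int64(45)), (230, np.int64(-54), np.int64(47), np.int64(42)), (233, np.int64(-54), np.int64(44), np.int64(40)), (236, np.int64(-54), np.int64(40), np.int64(38)), (239, np.int64(-54), np.int64(37), np.int64(39)), (242, np.int64(-54), np.int64(33), np.int64(39)), (245, np.int64(-54), np.int64(30), np.int64(39)), (251, np.int64(-52), np.int64(23), np.int64(24)), (254, np.int64(-50), np.int64(20), np.int64(12)), (257, np.int64(-50), np.int64(16), np.int64(12)), (260, np.int64(-50), np.int64(13), np.int64(11)), (263, np.int64(-49), np.int64(9), np.int64(11)
[... 12803 characters left out ...]
(-48), np.int64(-1), np.int64(33)), (60, np.int64(-53), np.int64(-1), np.int64(33)), (64, np.int64(-57), np.int64(-1), np.int64(35)), (68, np.int64(-60), np.int64(-1), np.int64(25)), (72, np.int64(-65), np.int64(-1), np.int64(32)), (76, np.int64(-70), np.int64(-1), np.int64(33)), (80, np.int64(-74), np.int64(-1), np.int64(34)), (84, np.int64(-78), np.int64(-1), np.int64(33)), (88, np.int64(-81), np.int64(-3), np.int64(11)), (92, np.int64(-87), np.int64(-2), np.int64(33)), (96, np.int64(-92), np.int64(-2), np.int64(33)), (100, np.int64(-96), np.int64(-2), np.int64(33)), (104, np.int64(-101), np.int64(-2), np.int64(33)), (108, np.int64(-105), np.int64(-3), np.int64(12))]
[-189.7   20.9  236. ]
```

carry_out:
  moves:
    - [-0.13,-0.075,0.92,0,0,0]
    - [-0.13,-0.075,0.92,0,0,0]
    - [-0.13,-0.075,0.92,0,0,0]
    - [-0.13,-0.075,0.92,0,0,0]
    - [0,0,0,0,0,0]
    - [0,0,0,0,0,0]

```text
time: 4.03
ee_pos: [0.5476, -0.0898, 0.0908]
eef_rot: [0.655, 0.755, 0.0, 0.001]
ft_force: [0.5, 0.2, -0.3]
width: 0.0547
grip_force: 0.0
```

```bash
python3 - <<'E'
from h import *
c=cam('scene');cv2.imwrite('pics/s2.png',cv2.cvtColor(cv2.resize(c['pixels'][120:245,150:350],None,fx=4,fy=4,interpolation=cv2.INTER_CUBIC),cv2.COLOR_RGB2BGR))
s=read_state();print(dock(s['ee_pos']),R.from_quat(s['eef_rot']).as_matrix().round(4),s['ft_force'])
E
```

```text
[-212.40363373   32.32907168   91.16792558] [[-1.411e-01  9.900e-01  2.400e-03]
 [ 9.900e-01  1.411e-01 -6.000e-04]
 [-9.000e-04  2.300e-03 -1.000e+00]] [0.58796991 0.58132937 0.25420429]
```

View pics/s2.png

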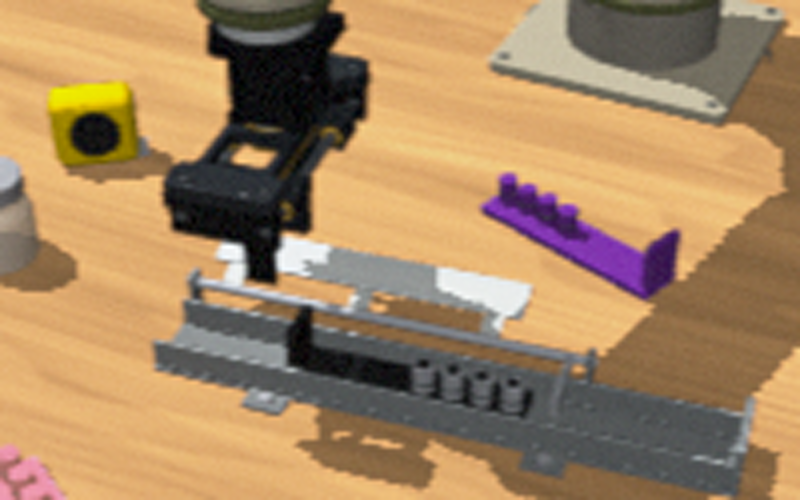

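The near finger hangs above the chute behind the black plate, at crop (262,265) against the plate at (300,335). The far finger is over the bar. I'll descend onto it.

carry_out:
  moves:
    - [0,0,0.2,0,0,0]
    - [0,0,0.2,0,0,0]
    - [0,0,0.2,0,0,0]
    - [0,0,0.2,0,0,0]
    - [0,0,0.1,0,0,0]
    - [0,0,0.1,0,0,0]
    - [0,0,0,0,0,0]

```text
time: 4.95
ee_pos: [0.5466, -0.0894, 0.049]
eef_rot: [0.655, 0.755, -0.0, -0.0]
ft_force: [-4.4, -0.0, 5.6]
width: 0.055
grip_force: 2.3
```

carry_out:
  moves:
    - [0,0,0.1,0,0,0]
    - [0,0,0.07,0,0,0]
    - [0,0,0,0,0,0]
    - [0,0,0,0,0,0]

```text
time: 5.45
ee_pos: [0.5475, -0.0893, 0.0432]
eef_rot: [0.655, 0.755, 0.0, 0.0]
ft_force: [-4.3, -0.2, 7.2]
width: 0.0548
grip_force: 4.4
```

```bash
python3 - <<'E'
from h import *
c=cam('wrist','w3.png');np.savez('w3.npz',**c)
q=dock(cloud(c))
s=read_state();print(dock(s['ee_pos']),s['ft_force'],s['torque'])
# bar surface in open area (dock x -120..-50), y 54..86, z by y
m=(q[...,0]>-150)&(q[...,0]<-45)&(q[...,2]>8)
for y in range(52,90,4):
    k=m&(abs(q[...,1]-y)<2); print(y,k.sum(),np.median(q[k][:,2]) if k.any() else '')
E
```

```text
[-212.03373023   32.77772435   43.25031783] [-3.45168505 -0.60428277  8.12585971] [0.03508974 0.94523047 0.01647697]
52 167 29.46651943174289
56 1102 30.760342028013298
60 1011 29.66641678613921
64 1000 28.33935031183947
68 986 27.054690473671705
72 966 25.782680762363924
76 948 24.527475632921693
80 927 23.17237813546927
84 145 22.16990209775391
88 0
```

View pics/w3.png

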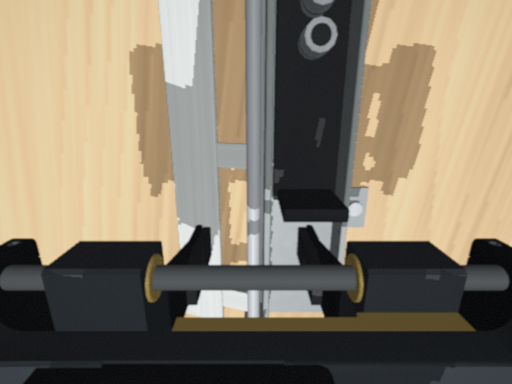

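The gate is fully open: the bar slopes -0.31 outward, at its stop, with about 8 N on it. The pushing finger, at (310,250), sits behind the plate, whose rear edge is at v≈215. Now I'll push gently.

carry_out:
  moves:
    - [0.15,0,0.01,0,0,0]
    - [0.2,0,0.01,0,0,0]
    - [0.2,0,0,0,0,0]
    - [0.2,0,0,0,0,0]
    - [0.2,0,0,0,0,0]
    - [0,0,0,0,0,0]

```text
time: 6.25
ee_pos: [0.5431, -0.0542, 0.0433]
eef_rot: [0.656, 0.755, -0.0, 0.002]
ft_force: [-3.2, -7.8, 13.3]
width: 0.055
grip_force: 6.7
```

```bash
cat > chk.py <<'E'
from h import *
c=cam('wrist');q=dock(cloud(c));s=read_state()
print('tcp',dock(s['ee_pos']),'F',s['ft_force'],s['time'])
t=dock(s['ee_pos'])
V=c['pixels'].max(-1)
m=(abs(q[...,2]-50)<3)&(abs(q[...,1])<12)&(V<90)&(q[...,0]>t[0]-5)&(q[...,0]<t[0]+60)
print('plate x',np.percentile(q[m][:,0],[2,50,98]),m.sum())
for y in (60,76):
    k=(q[...,0]>t[0]+15)&(q[...,0]<-45)&(q[...,2]>8)&(abs(q[...,1]-y)<2); print('bar',y,np.median(q[k][:,2]))
E
python3 chk.py
```

```text
tcp [-176.73497813   32.29569278   43.26106001] F [-3.41830231 -7.88605521 12.54238372] 6.3
plate x [-176.10070724 -160.45451496 -156.5342447 ] 739
bar 60 30.623910811509614
bar 76 121.5765993111128
```

carry_out:
  moves:
    - [0.2,0,0,0,0,0]
    - [0.2,0,0,0,0,0]
    - [0.2,0,0,0,0,0]
    - [0.2,0,0,0,0,0]
    - [0.2,0,0,0,0,0]
    - [0.2,0,0,0,0,0]
    - [0.2,0,0,0,0,0]
    - [0,0,0,0,0,0]

```text
time: 7.3
ee_pos: [0.5354, 0.0011, 0.0433]
eef_rot: [0.656, 0.755, -0.001, 0.003]
ft_force: [-2.5, -9.9, 14.4]
width: 0.055
grip_force: 7.5
```

```bash
python3 chk.py
```

```text
tcp [-120.8988403    32.22332199   43.27404146] F [ -1.37954122 -10.38243399  14.83194865] 7.35
plate x [-120.34784643 -104.7351839  -100.70081886] 738
bar 60 117.00243280923041
bar 76 122.79323482557267
```

carry_out:
  moves:
    - [0.2,0,0,0,0,0]
    - [0.2,0,0,0,0,0]
    - [0.2,0,0,0,0,0]
    - [0.2,0,0,0,0,0]
    - [0.2,0,0,0,0,0]
    - [0.1,0,0,0,0,0]
    - [0,0,0,0,0,0]

```text
time: 8.22
ee_pos: [0.5293, 0.0439, 0.0433]
eef_rot: [0.656, 0.755, -0.001, 0.003]
ft_force: [-2.4, -11.9, 15.9]
width: 0.0553
grip_force: 8.5
```

```bash
python3 chk.py
```

```text
tcp [-77.65407115  32.13792737  43.30107865] F [ -1.61692353 -13.38583408  16.13247007] 8.275
plate x [-77.62897907 -61.62710691 -57.48888229] 729
bar 60 137.56118715600064
bar 76 133.99768718887694
```

Rack x is about +19.5 mm. I'll back off while still holding the bar, then lift.

carry_out:
  moves:
    - [-0.1,0,0,0,0,0]
    - [-0.15,0,0,0,0,0]
    - [-0.15,0,0,0,0,0]
    - [-0.1,0,0,0,0,0]
    - [0,0,-0.15,0,0,0]
    - [0,0,-0.15,0,0,0]
    - [0,0,-0.2,0,0,0]
    - [0,0,-0.3,0,0,0]
    - [0,0,-0.7,0,0,0]
    - [0,0,-1,0,0,0]
    - [0,0,-1,0,0,0]
    - [0,0,-0.7,0,0,0]
    - [0,0,0,0,0,0]
    - [0,0,0,0,0,0]

```text
time: 10.02
ee_pos: [0.53, 0.0271, 0.2092]
eef_rot: [0.655, 0.755, -0.0, -0.0]
ft_force: [1.0, 0.1, 0.2]
width: 0.0551
grip_force: 0.0
```

```bash
python3 - <<'E'
from h import *
s=read_state();print(dock(s['ee_pos']),s['ft_force'],s['joint_vel'].round(4))
c=cam('wrist','w4.png');q=dock(cloud(c));V=c['pixels'].max(-1)
m=(abs(q[...,2]-50)<3)&(abs(q[...,1])<12)&(V<90)&(q[...,0]>-100)&(q[...,0]<-30)
print('plate',np.percentile(q[m][:,0],[2,50,98]),m.sum())
for y in (60,64,68,72,76):
    k=(q[...,0]>-80)&(q[...,0]<-45)&(q[...,2]>8)&(q[...,2]<80)&(abs(q[...,1]-y)<2); print('bar',y,np.median(q[k][:,2]),k.sum())
E
```

```text
[-94.37793663  33.89022816 209.24494712] [0.973442   0.05766414 0.24838951] [-0.002   0.0148  0.0025  0.0105  0.001  -0.0006 -0.0016]
plate [-64.83604894 -61.35976059 -57.99328038] 144
bar 60 48.31664510813377 111
bar 64 49.59582443316296 119
bar 68 50.948133966419896 127
bar 72 52.61555024714859 117
bar 76 54.081794408507136 122
```

View pics/w4.png

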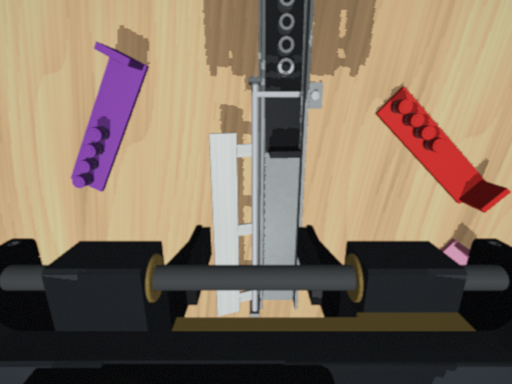

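The blade at (280,94) is shut, with all four sockets (v 0–68) beyond it. Bar_mid is back at z≈51, and the rack's origin is at about +19.5 mm. The arm is clear of everything, so I'm handing in.

```bash
python3 -c "
from bench import r
print(r.close_job())"
```

```text
the job is handed in; nothing more can be done
None
```

The job is handed in: I held the gate fully open while pushing the rack through, and at my last check it was shut with all four sockets past it (rack origin at about +19.5 mm) and the arm clear. The hand-in returned no verdict.

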